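# Shim the rocking microscope stand

## Task

The microscope stand on the bench rocks because its foot under the yellow lug is too short. Push the orange wedge along the bench, thin edge first, under that foot until the stand sits level and no longer rocks, and leave the wedge there holding it. Only push the wedge with the fingers, never lift it; do not push or lift the microscope itself, and leave the jar, circuit board, screwdriver and black jig where they are.

Things in the scene. Friction and masses are not known exactly. Their poses are not given: they have to be found in the camera images.
- microscope: video microscope stand on two fixed rubber pivot pads: it rocks but cannot slide. Origin on the bench midway between the pads; the rocking line is its x axis. Level, the white base plate is 220 (x) by 260 (y) mm, centred on the origin, 22 to 38 mm above the bench. Short foot on the +y side. Column, lens and camera rise to 335 mm within x -100 to 70, y -60 to 40 mm.
- rock (a joint): lean of the stand towards its short foot, rad: 0 = level (a hard stop: the two good feet at y = -105 mm are down), 0.053 = full lean (two bosses at x = +-85, y = 115 mm touch the bench). Left alone it falls to 0.053. The short foot carries about 4 to 7 N. Pushing the wedge takes about 4 to 10 N while the stand rises; the force climbs steeply once it is level.
- foot (a point): lowest point of the short foot, a black dome of 12 mm radius under a round yellow lug (30 mm across, underside 28 and top 40 mm above the bench when level, steel stud on it to 50 mm), at x 0, y 150 mm of the microscope, 20 mm outside the plate's edge. It hangs 5 mm above the bench at full lean and 13 mm above it when level.
- wedge: loose orange plastic wedge, 50 to 100 g, 96 mm long (x), 50 wide (y): flat underside, plain ramp on top from 3 mm thick at the thin edge (x = +48) to 19 mm at the square back face (x = -48). Origin: centre of the underside; x points to the thin edge. Starts on the microscope's +y side, thin edge roughly towards the short foot. Friction about 0.6; it stays put under the foot's load.
- stripe (a point): middle of the white stripe across the wedge's ramp, 75 mm from the thin edge, on the top surface. When the stand becomes level the foot is 59 mm from the thin edge (x = -11 mm of the wedge) and, seen from above, the stripe lies just outside the rim of the yellow lug.
- jar: amber jar with white cap, 48 mm across, 55 mm tall, loose; origin at the centre of its underside. Leave alone.
- board: blue circuit board, 80 by 100 mm, up to 14 mm tall, loose; origin at the centre of its underside. It and the jar may swap places. Leave alone.
- driver: screwdriver with red handle, 200 mm long, 26 mm thick, lying on the bench along its x axis, loose; its origin lies on the bench under its middle. Leave alone.
- jig: black slab with a window, 70 by 150 by 18 mm, loose; origin at the centre of its underside. Leave alone.
Mind the look-alikes: they are no part of the job. There is more than one size of the wedge; the one meant has the size given above.

How it is judged (in metres and radians):
At the end, for the whole second after the job is handed in: The stand is level (within 0.009 rad, about half a degree, and not jacked past level by more than 0.008 rad) and still, the short foot stands on the wedge's ramp (within 20 mm of its centre line) and presses on it with more than 1 N, and the wedge lies flat on the bench at rest (value of joint rock between -0.008 and 0.009 rad and contact force between wedge and microscope above 1 N and y of foot in the frame of wedge between -0.02 and 0.02 m and x of foot in the frame of wedge between -0.045 and 0.04 m and height (world z) of wedge below 0.004 m and angle between wedge's own z axis and vertical below 0.06 rad and linear speed of wedge below 0.01 m/s and velocity of joint rock between -0.02 and 0.02 rad/s); the robot touches nothing.
It fails at once if the wedge is lifted off the bench or tipped up (height (world z) of wedge above 0.01 m or angle between wedge's own z axis and vertical above 0.2 rad).
It fails at once if the robot pushes or lifts the microscope (more than 5 N on it) (contact force between any of the fingers, the arm and microscope above 5 N).
It fails at once if the jar, circuit board, screwdriver or jig is moved more than 15 mm (distance of any of jar, board, driver, jig from where it was at the start of the episode above 0.015 m).
It also fails if it takes over 48 s, if anything falls off the work surface, if the arm or the gripper's body presses on something with over 40 N, if the wrist force passes 120 N, or if a joint passes its speed limit or range.

## Robot

A 6-joint arm with a two-finger parallel gripper is mounted at the origin on the work surface. World frame = base frame: x ahead of the robot, y to its left, z up, the work surface at z = 0. Lengths are in m, angles in degrees, forces in N, time in s.
With the tool pointing down it reaches from about 0.4 to 0.825 m from the base axis. Payload 7 kg.
Tool frame: the origin (TCP) lies midway between the tips of the shut fingers; the grasp point (between the pads) lies ctrl.tcp_to_grasp behind it (ctrl.tcp_to_grasp is the distance from the TCP to the grasp point, in m); z points along the fingers, y is the line along which they close (so a half turn about z gives the same grasp; the last joint's range is limited). The gripper opens to 88 mm and grips with 3 to 60 N. Pads are 19 mm wide; open, the fingers measure 130 mm over their backs; the gripper's body (78 mm by 193 mm) begins 47 mm behind the grasp point.
Start: joints at [87.439, 20.546, 0.682, 0, -70.136, -16.507], TCP at [0.221, 0.638, 0.227] pointing down, gripper open.
Joint ranges: [-176.03, 176.03], [-82.01, 121.73], [-58.28, 71.71], [-173.87, 95.51], [-174.79, -0.11], [-173.66, 173.66]. Speed limits (degrees/s): [136.94, 136.94, 172.46, 180, 180, 180].

## Interface

Orientations are given as [roll, pitch, yaw] about the fixed x, y, z axes, in that order (R = Rz(yaw) Ry(pitch) Rx(roll)).
In Python, from plant import ctrl, imaging, close_job gives the robot as it stands.
- The arm moves only by the shell command python3 -m crank 'ROWS'. ROWS is JSON, a list of rows, each a list of 3 entries, a list of its own where there are three numbers: the shift along the world's x, y, z in m, then the turn, a rotation vector about the world's x, y, z in degrees, then the opening, from -1 (shut) to 1 (fully open), so that 0 is half open. A call has 1 to 12 rows; each row shifts and turns the commanded pose from where the row before left it; what a row does not reach is not made up. A row lasts 1/10 s, in which the tool goes at most 50 mm and 8.59 degrees, less where a joint would pass 70% of its speed; a pose out of reach is approached as far as the arm can. A call is refused whole if a number of a shift passes 0.05 or a number of a turn 8.59, either way. A call with a gripper value outside its range is refused whole. The fingers move at their own pace and stop on an object; the grip force is fixed at half the most. Time passes only in rows, so rows that do not move let the fingers close. It gives the time, the measured TCP pose, the force, the opening and the grip force at its end, in the units of the state.
- ctrl.get_obs(): the state, without advancing time (a new reading comes with each control period).
- imaging.snapshot(name): name is "scene" or "top" or "wrist"; returns (picture, depth): 400x640x3 uint8, blue, green, red; 400x640 float32, m along the optical axis (not along the pixel's ray), 0 where there is no reading.
- imaging.camera_model(name): a dict with "mtx" (3x3 intrinsics, pixels), "D" ([k1, k2, p1, p2, k3] as OpenCV has them; the pictures are not rectified), "R" (3x3) and "t" (3): a world point X has camera coordinates R X + t. Camera axes: x right, y down, z forward; pixel columns grow to the right and rows downward; lengths in m; the calibration is good to about 2 mm. A picture is of the moment at which its call begins: read the wrist's pose just before it. camera_model takes no time and is no camera call; for the wrist camera it gives the pose at the moment of the call.
- close_job(): hands the job in; it is judged then, once.
The state is a dict: "clock": time; "joint_pos": joint angles; "qvel": joint speeds; "tau": joint torques, N m; "tool_pos": TCP position; "orientation": TCP orientation; "force": force on the tool from outside, world axes, zero at the start; "moment": the same for the moment, N m; "opening": finger opening in m; "gripper_force": force on a finger pad.
Only numpy, scipy, OpenCV 4.12 (cv2) and the standard library are available. Lean on these libraries where they do the work, as an engineer would, in place of code of your own. Each camera call takes 0.05 s, during which the arm holds its last target. There are 200 camera calls.

## Working session

There is one attempt and no reset: what is moved stays moved. The work goes in short steps, Python scripts to look and compute and a shell command to move; the robot and the scene stay as the last step left them, time stands still between calls to the robot, and variables do not carry over. Pictures are saved under pics/ and viewed, at most 10 in all, crops included, and the job is handed in when it is done.

```bash
mkdir -p pics; cat > h.py <<'E'
import numpy as np, cv2
from plant import ctrl, imaging, close_job
def snap(n,f):
    o=ctrl.get_obs(); m=imaging.camera_model(n); p,d=imaging.snapshot(n)
    cv2.imwrite(f'pics/{f}.png',p); np.savez(f'pics/{f}.npz',p=p,d=d,**{k:np.array(m[k]) for k in('mtx','D','R','t')})
    return p,d,m
def cloud(m,d):
    h,w=d.shape; uv=np.stack(np.meshgrid(np.arange(w),np.arange(h)),-1).reshape(-1,1,2).astype(float)
    n=cv2.undistortPoints(uv,np.array(m['mtx']),np.array(m['D'])).reshape(h,w,2)
    c=np.dstack([n*d[...,None],d]); return (c-np.array(m['t']).reshape(3))@np.array(m['R'])
E
python3 - <<'E'
from h import *
o=ctrl.get_obs(); print(o['clock'],o['tool_pos'],o['orientation'],ctrl.tcp_to_grasp,o['force'])
for n in('top','scene'): snap(n,n+'0')
E
```

```text
0.0 [0.22034767 0.63750678 0.22563597] [ 1.79907423e+02 -5.56673686e-03 -1.90735365e+01] 0.0188 [0.50641817 1.01849519 0.86232857]
```

View pics/top0.png

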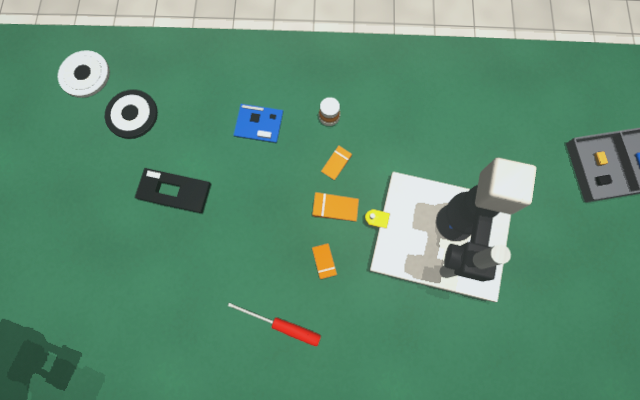

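View pics/scene0.png

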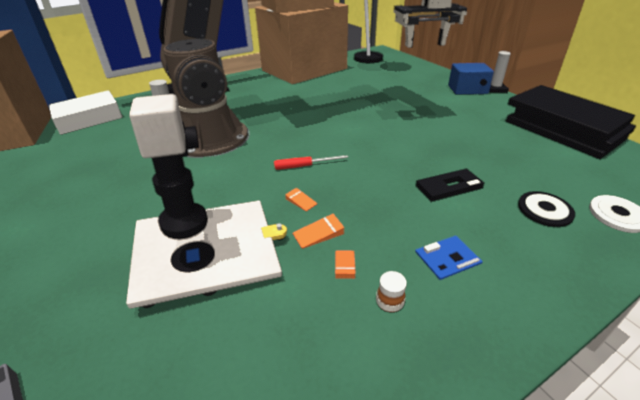

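The large orange wedge is at about (336,207) in the top view. Its stripe is at (323,205), on the back half, and the thin edge faces the yellow lug at (377,218). Two smaller look-alike wedges are at (337,162) and (324,261). Next I'll measure the poses.

```bash
cat >> h.py <<'E'
def poses(p,d,m):
    W=cloud(m,d); hsv=cv2.cvtColor(p,cv2.COLOR_BGR2HSV); out={}
    for nm,lo,hi in(('orange',(8,150,120),(20,255,255)),('yellow',(25,150,120),(34,255,255)),('jar?',(0,0,200),(179,40,255)),('red',(0,180,90),(5,255,255))):
        k=cv2.inRange(hsv,lo,hi); k=cv2.morphologyEx(k,cv2.MORPH_CLOSE,np.ones((7,7))) if nm=='orange' else k
        n,L,S,C=cv2.connectedComponentsWithStats(k)
        for i in range(1,n):
            if S[i,4]<60 or nm=='jar?': continue
            s=(L==i)&(d>0); X=W[s]; X=X[(X[:,2]<.08)&(X[:,2]>-.02)]
            if len(X)<40: continue
            r=cv2.minAreaRect((X[:,:2]*1000).astype(np.float32))
            print(nm,C[i].round(),S[i,4],'mean',X.mean(0).round(4),'rect',np.round(r[0],1),np.round(r[1],1),round(r[2],1),'z',np.percentile(X[:,2],[2,98]).round(4), 'box',cv2.boxPoints(r).round(0).tolist())
E
python3 - <<'E'
from h import *
for n in('top0','scene0'):
    z=np.load(f'pics/{n}.npz'); print(n); poses(z['p'],z['d'],z)
z=np.load('pics/top0.npz'); W=cloud(z,z['d'])
for u,v in((375,270),(393,174),(510,185),(498,300),(323,205),(369,217),(330,103),(258,123),(275,322),(318,340),(230,306)): print(u,v,W[v,u].round(4))
E
```

```text
top0
orange [336. 163.] 493 mean [0.6574 0.0703 0.009 ] rect [659.7  69.5] [35.7 74.4] 57.6 z [0.0015 0.0158] box [[619.0, 74.0], [682.0, 34.0], [701.0, 65.0], [638.0, 104.0]]
orange [335. 207.] 993 mean [0.5551 0.0702 0.012 ] rect [557.7  69.6] [95.9 55.3] 85.3 z [0.0029 0.0207] box [[526.0, 24.0], [581.0, 19.0], [589.0, 115.0], [534.0, 120.0]]
orange [324. 261.] 553 mean [0.4378 0.0908 0.0087] rect [438.2  90.8] [69.4 36.9] 17.0 z [0.0008 0.0155] box [[400.0, 98.0], [410.0, 63.0], [477.0, 83.0], [466.0, 119.0]]
yellow [377. 218.] 301 mean [ 0.5289 -0.0184  0.0331] rect [533.6 -16.8] [48.1 41.8] 80.0 z [0.0293 0.0371] box [[509.0, -37.0], [550.0, -44.0], [558.0, 3.0], [517.0, 11.0]]
red [296. 331.] 574 mean [0.2937 0.1422 0.0244] rect [293.7 142.8] [97.4 23.6] 71.4 z [0.0191 0.0282] box [[267.0, 100.0], [289.0, 93.0], [320.0, 185.0], [298.0, 193.0]]
scene0
orange [300. 199.] 359 mean [0.439  0.0888 0.0061] rect [433.6  93.5] [77.5 49.1] 14.1 z [-0.0006  0.0122] box [[390.0, 108.0], [402.0, 60.0], [477.0, 79.0], [465.0, 127.0]]
orange [319. 231.] 914 mean [0.5604 0.0696 0.0092] rect 
[... 476 characters left out ...]
 117 mean [ 0.5319 -0.0219  0.0317] rect [531.6 -17. ] [44.4 32. ] 80.3 z [0.0297 0.0336] box [[512.0, -36.0], [544.0, -42.0], [551.0, 2.0], [520.0, 8.0]]
red [292. 163.] 297 mean [0.301  0.1384 0.0176] rect [299.2 140.2] [95.2 19.6] 72.5 z [0.0066 0.0252] box [[276.0, 98.0], [294.0, 92.0], [323.0, 183.0], [304.0, 188.0]]
375 270 [ 0.4206 -0.0141  0.0334]
393 174 [ 0.6272 -0.052   0.0337]
510 185 [ 0.5196 -0.1573  0.3379]
498 300 [ 3.696e-01 -2.777e-01  1.000e-04]
323 205 [0.5568 0.0966 0.0173]
369 217 [ 0.5307 -0.0009  0.0333]
330 103 [0.7777 0.0892 0.0565]
258 123 [0.7483 0.2527 0.0042]
275 322 [0.3105 0.1848 0.0253]
318 340 [0.2792 0.0973 0.0258]
230 306 [ 3.376e-01  2.831e-01 -1.000e-04]
```

```bash
python3 -m crank '[[[0.022,-0.038,-0.005],[0,0,-6.3],1],[[0.022,-0.038,-0.005],[0,0,-6.3],1],[[0.022,-0.038,-0.005],[0,0,-6.3],1],[[0.022,-0.038,-0.005],[0,0,-6.3],1],[[0.022,-0.038,-0.005],[0,0,-6.3],1],[[0.022,-0.038,-0.005],[0,0,-6.3],1],[[0.022,-0.038,-0.005],[0,0,-6.3],1],[[0.022,-0.038,-0.005],[0,0,-6.3],1],[[0.022,-0.038,-0.005],[0,0,-6.3],1],[[0.022,-0.038,-0.005],[0,0,-6.3],1],[[0.022,-0.038,-0.005],[0,0,-6.3],1],[[0.022,-0.038,-0.005],[0,0,-6.3],1]]' && python3 -m crank '[[[0.024,-0.037,0],[0,0,0],1],[[0.024,-0.037,0],[0,0,0],1],[[0.024,-0.037,0],[0,0,0],1],[[0,0,0],[0,0,0],1],[[0,0,0],[0,0,0],1]]'
python3 - <<'E'
from h import *
o=ctrl.get_obs(); print(o['clock'],o['tool_pos'],o['orientation'],o['joint_pos'])
poses(*snap('wrist','w1'))
print('top'); poses(*snap('top','t1'))
E
```

```text
clock: 1.3
tool_pos: [0.4849, 0.1802, 0.1663]
orientation: [180.0, 0.0, -94.9]
force: [-0.1, 0.6, -0.2]
opening: 0.0877
gripper_force: 0.0
clock: 1.8
tool_pos: [0.5565, 0.0697, 0.1659]
orientation: [179.9, -0.0, -94.8]
force: [-0.4, 0.5, 0.3]
opening: 0.0874
gripper_force: 0.0
1.8 [0.55649406 0.06968602 0.16586974] [ 1.79931679e+02 -2.85607101e-02 -9.48289628e+01] [ 2.71270282e+01  1.26751661e+01 -1.87608174e+01 -1.39688801e-02
 -5.86371012e+01 -3.19487303e+01]
orange [319. 186.] 3612 mean [0.5549 0.069  0.0117] rect [556.  70.] [96.6 50.8] 85.5 z [0.0038 0.0197] box [[527.0, 24.0], [577.0, 20.0], [585.0, 116.0], [534.0, 120.0]]
orange [232. 193.] 1810 mean [0.6569 0.0691 0.0088] rect [656.4  70.9] [37.1 69.6] 56.3 z [0.0028 0.0146] box [[617.0, 75.0], [675.0, 36.0], [696.0, 67.0], [638.0, 106.0]]
orange [421. 194.] 1825 mean [0.4363 0.0897 0.0087] rect [434.2  92.4] [73.8 40.6] 16.3 z [0.002  0.0146] box [[393.0, 102.0], [405.0, 63.0], [475.0, 83.0], [464.0, 122.0]]
yellow [338. 102.] 1203 mean [ 0.5282 -0.0202  0.0333] rect [528.8 -16. ] [47.9 34. ] 78.0 z [0.0309 0.0355] box [[507
[... 215 characters left out ...]
.0, 167.0]]
top
orange [338. 198.] 111 mean [0.5755 0.0655 0.0109] rect [576.7  65.2] [47.5 14.2] 83.2 z [0.0008 0.0167] box [[567.0, 42.0], [581.0, 41.0], [587.0, 88.0], [572.0, 90.0]]
orange [324. 261.] 558 mean [0.4379 0.0908 0.0087] rect [438.5  90.8] [69.7 37. ] 16.7 z [0.0007 0.0156] box [[400.0, 98.0], [410.0, 63.0], [477.0, 83.0], [467.0, 118.0]]
yellow [377. 218.] 300 mean [ 0.5288 -0.0184  0.0332] rect [533.4 -17. ] [48.3 42. ] 79.6 z [0.0298 0.0367] box [[508.0, -37.0], [550.0, -45.0], [558.0, 3.0], [517.0, 11.0]]
red [306. 335.] 308 mean [0.2869 0.1202 0.0244] rect [287.3 124.6] [58.9 23.6] 70.8 z [0.0185 0.0287] box [[266.0, 101.0], [289.0, 93.0], [308.0, 148.0], [286.0, 156.0]]
```

View pics/w1.png

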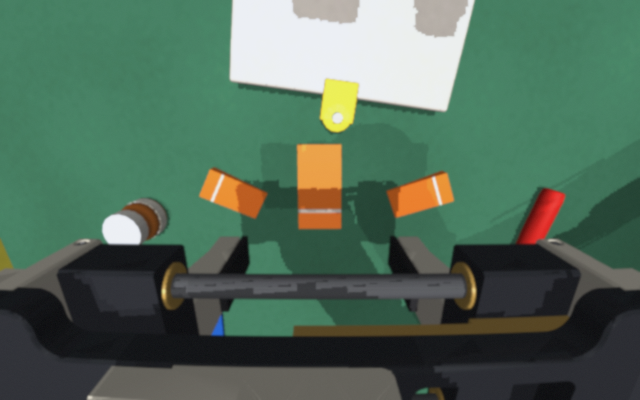

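The wrist view shows the wedge centred at (320,187) between the fingers. The lug stud is at (338,118), so the wedge has to shift about 11 mm in −x and turn about −6°. I'll straddle it with the fingers part closed, and nudge it into line.

```bash
python3 -m crank '[[[0,0,0],[0,0,0],0.33],[[0,0,0],[0,0,0],0.33],[[0,0,-0.03],[0,0,0],0.33],[[0,0,-0.03],[0,0,0],0.33],[[0,0,-0.03],[0,0,0],0.33],[[0,0,-0.03],[0,0,0],0.33],[[0,0,-0.02],[0,0,0],0.33],[[0,0,-0.01],[0,0,0],0.33],[[0,0,-0.008],[0,0,0],0.33],[[0,0,0],[0,0,0],0.33]]'; python3 -m crank '[[[-0.003,0,0],[0,0,-1.5],0.33],[[-0.003,0,0],[0,0,-1.5],0.33],[[-0.003,0,0],[0,0,-1.5],0.33],[[-0.003,0,0],[0,0,-1.5],0.27],[[-0.003,0,0],[0,0,0],0.27],[[0,0,0],[0,0,0],0.27],[[0,0,0],[0,0,0],0.27]]'
```

```text
clock: 2.9
tool_pos: [0.5564, 0.0712, 0.0082]
orientation: [180.0, -0.0, -94.6]
force: [0.0, -0.4, 0.4]
opening: 0.0583
gripper_force: 0.0
clock: 3.6
tool_pos: [0.5413, 0.0709, 0.0086]
orientation: [180.0, -0.0, -100.7]
force: [-0.0, -0.4, -0.2]
opening: 0.0556
gripper_force: 0.0
```

```bash
python3 -m crank '[[[0,0,0.02],[0,0,0],0.45],[[0,0,0.04],[0,0,0],0.45],[[0,0,0.05],[0,0,0],0],[[0.004,0.02,0.04],[0,0,0],-1],[[0.006,0.03,0],[0,0,0],-1],[[0.003,0.015,0],[0,0,0],-1],[[0,0,0],[0,0,0],-1],[[0,0,0],[0,0,0],-1],[[0,0,0],[0,0,0],-1]]'
cat >> h.py <<'E'
def fit(p,d,m):
    "model-free wedge frame & lug stud"
    W=cloud(m,d); hsv=cv2.cvtColor(p,cv2.COLOR_BGR2HSV)
    poses(p,d,m)
E
python3 - <<'E'
from h import *
o=ctrl.get_obs(); print(o['clock'],o['tool_pos'],o['orientation'],o['opening'])
poses(*snap('wrist','w2'))
E
```

```text
clock: 4.5
tool_pos: [0.5538, 0.1351, 0.1575]
orientation: [179.9, -0.1, -100.7]
force: [0.8, -0.1, 0.1]
opening: 0.0132
gripper_force: 0.0
4.5 [0.55382457 0.1350813  0.15754239] [ 1.79903465e+02 -8.46556734e-02 -1.00682495e+02] 0.013201486232611722
orange [403. 138.] 1113 mean [0.4517 0.0969 0.006 ] rect [445.4  94. ] [53.1 38.8] 13.8 z [0.0018 0.011 ] box [[415.0, 106.0], [424.0, 69.0], [476.0, 81.0], [466.0, 119.0]]
orange [219. 155.] 1214 mean [0.6534 0.0779 0.0075] rect [656.3  70.6] [36.3 68.7] 57.4 z [0.0023 0.0144] box [[618.0, 74.0], [675.0, 37.0], [695.0, 67.0], [637.0, 104.0]]
orange [331. 143.] 251 mean [0.5305 0.0866 0.014 ] rect [535.1  88.7] [39.8 22.2] 12.4 z [0.0115 0.0163] box [[513.0, 95.0], [518.0, 74.0], [557.0, 82.0], [552.0, 104.0]]
orange [323. 173.] 65 mean [0.5444 0.1159 0.0191] rect [548.8 116.2] [49.7 14.4] 6.4 z [0.0168 0.0208] box [[523.0, 121.0], [525.0, 106.0], [574.0, 112.0], [573.0, 126.0]]
orange [125. 179.] 234 mean [0.754  0.0808 0.0292] rect [755.5  83.1] [14.7 39.7] 25.7 z [0.0253 0.0337] box [[740.0, 98.0], [758.0, 62.0], [771.0, 68.0], [754.0, 104.0]]
yellow [314.  46.] 200 mean [ 0.5301 -0.0044  0.0316] rect [530.3  -8.8] [32.9 33.7] 78.8 z [0.0248 0.0342] box [[511.0, -22.0], [544.0, -28.0], [550.0, 4.0], [517.0, 11.0]]
red [550. 154.] 2085 mean [0.2979 0.1408 0.0215] rect [294.6 142.3] [97.3 22.2] 71.3 z [0.0112 0.0272] box [[268.0, 100.0], [290.0, 93.0], [321.0, 185.0], [300.0, 192.0]]
```

View pics/w2.png

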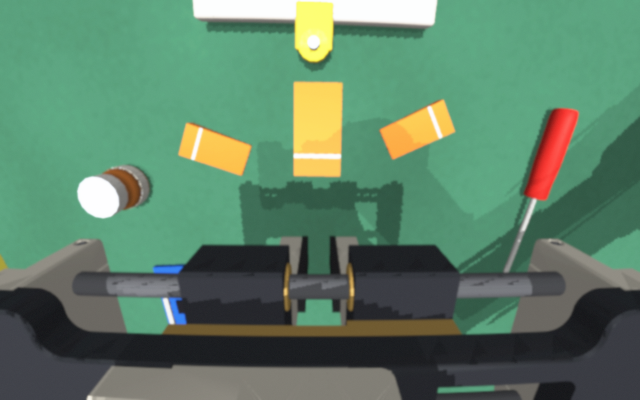

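The wedge (top edge 294–341 at row 82, back edge 293–341 at row 176) is now parallel to the microscope axis. The stud at (314,42) is nearly on its centre line. Next I'll locate its back face exactly.

```bash
cat >> h.py <<'E'
def ray(m,u,v,z):
    n=cv2.undistortPoints(np.array([[[u,v]]],float),np.array(m['mtx']),np.array(m['D'])).ravel()
    R=np.array(m['R']); c=-R.T@np.array(m['t']).reshape(3); r=R.T@np.array([n[0],n[1],1]); return c+r*(z-c[2])/r[2]
E
python3 - <<'E'
from h import *
z=np.load('pics/w2.npz')
for a in((294,82,.003),(341,82,.003),(293,176,.019),(341,176,.019),(317,82,.003),(317,176,.019),(317,156,.0155),(314,42,.042)): print(a,ray(z,*a).round(4))
E
```

```text
(294, 82, 0.003) [0.5568 0.019  0.003 ]
(341, 82, 0.003) [0.5087 0.0282 0.003 ]
(293, 176, 0.019) [0.5769 0.1136 0.019 ]
(341, 176, 0.019) [0.5258 0.1233 0.019 ]
(317, 82, 0.003) [0.5332 0.0235 0.003 ]
(317, 176, 0.019) [0.5514 0.1184 0.019 ]
(317, 156, 0.0155) [0.5474 0.0977 0.0155]
(314, 42, 0.042) [ 0.5302 -0.0058  0.042 ]
```

```bash
python3 -m crank '[[[0.002,0.007,-0.03],[0,0,0],-1],[[0,0,-0.04],[0,0,0],-1],[[0,0,-0.04],[0,0,0],-1],[[0,0,-0.025],[0,0,0],-1],[[0,0,-0.01],[0,0,0],-1],[[0,0,-0.005],[0,0,0],-1],[[0,0,0],[0,0,0],-1],[[0,0,0],[0,0,0],-1]]'; python3 -m crank '[[[-0.0019,-0.0098,0],[0,0,0],-1],[[-0.0019,-0.0098,0],[0,0,0],-1],[[-0.0019,-0.0098,0],[0,0,0],-1],[[-0.0019,-0.0098,0],[0,0,0],-1],[[0,0,0],[0,0,0],-1],[[0,0,0],[0,0,0],-1]]'
```

```text
clock: 5.35
tool_pos: [0.5574, 0.1433, 0.0099]
orientation: [-179.9, 0.1, -100.7]
force: [-0.3, 0.5, 0.7]
opening: 0.0002
gripper_force: 0.0
clock: 5.95
tool_pos: [0.5489, 0.1032, 0.0087]
orientation: [180.0, -0.0, -100.7]
force: [0.4, -0.0, -1.2]
opening: 0.0
gripper_force: 0.0
```

```bash
python3 -m crank '[[[-0.0015,-0.0078,0],[0,0,0],-1],[[-0.0015,-0.0078,0],[0,0,0],-1],[[-0.0015,-0.0078,0],[0,0,0],-1],[[-0.0015,-0.0078,0],[0,0,0],-1],[[-0.0015,-0.0078,0],[0,0,0],-1],[[0,0,0],[0,0,0],-1],[[0,0,0],[0,0,0],-1]]'
python3 - <<'E'
from h import *
o=ctrl.get_obs(); print(o['force'],o['tool_pos'])
snap('wrist','w3')
E
```

```text
clock: 6.65
tool_pos: [0.5419, 0.0647, 0.0088]
orientation: [-180.0, 0.0, -100.7]
force: [1.2, 1.6, 1.3]
opening: 0.0004
gripper_force: 0.9
[1.16566238 1.58639907 1.33685904] [0.54187088 0.06471078 0.00878795]
```

View pics/w3.png

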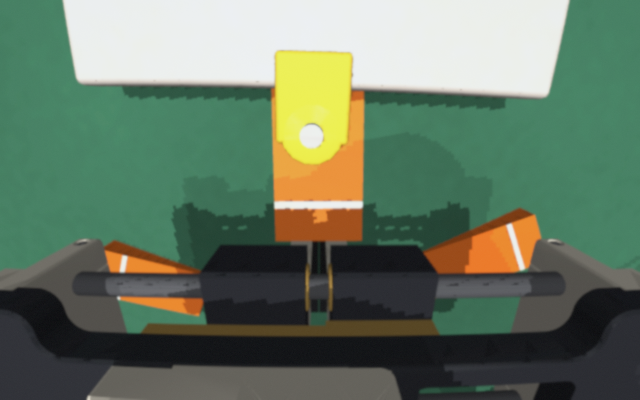

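The stripe is at row 205 and the lug rim at row 163, at about 0.55 mm/px, so roughly 23–27 mm remains. The wedge is still straight, with the foot just left of its centre line.

```bash
python3 -m crank '[[[-0.0008,-0.0039,0],[0,0,0],-1],[[-0.0008,-0.0039,0],[0,0,0],-1],[[-0.0008,-0.0039,0],[0,0,0],-1],[[-0.0008,-0.0039,0],[0,0,0],-1],[[0,0,0],[0,0,0],-1]]'; python3 -m crank '[[[-0.0004,-0.002,0],[0,0,0],-1],[[-0.0004,-0.002,0],[0,0,0],-1],[[0,0,0],[0,0,0],-1]]'
python3 - <<'E'
from h import *
o=ctrl.get_obs(); print(o['force'],o['tool_pos'])
snap('wrist','w4')
E
```

```text
clock: 7.2
tool_pos: [0.5386, 0.0495, 0.0087]
orientation: [-180.0, 0.0, -100.7]
force: [2.1, 3.1, 0.9]
opening: 0.0003
gripper_force: 1.7
clock: 7.5
tool_pos: [0.5379, 0.0456, 0.0087]
orientation: [-180.0, 0.0, -100.6]
force: [0.9, 4.7, -0.2]
opening: 0.0008
gripper_force: 2.3
[ 0.85264059  4.73564902 -0.22812735] [0.53790913 0.04561098 0.00868254]
```

View pics/w4.png

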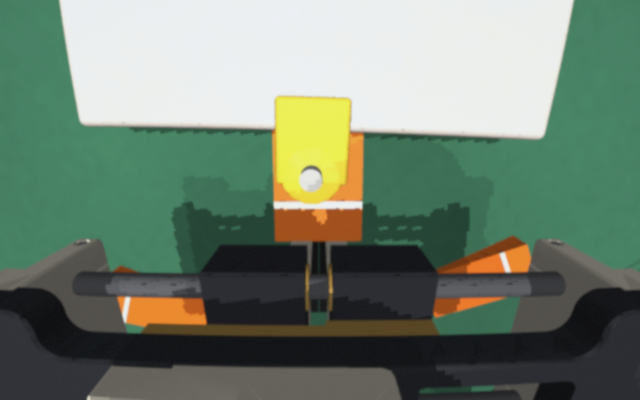

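The lug rim (row about 202) is almost at the stripe (row 205), so it's close to level. I'll check the plate tilt with depth.

```bash
cat >> h.py <<'E'
def tilt(p,d,m):
    W=cloud(m,d); hsv=cv2.cvtColor(p,cv2.COLOR_BGR2HSV)
    g=(hsv[...,0]>60)&(hsv[...,0]<85)&(hsv[...,1]>90)&(d>0)&(abs(W[...,2])<.012)
    w=(hsv[...,1]<40)&(hsv[...,2]>170)&(W[...,2]>.02)&(W[...,2]<.05)&(d>0)
    w=cv2.erode(w.astype(np.uint8),np.ones((5,5)))>0
    for nm,s in(('bench',g),('plate',w)):
        X=W[s]; c=X.mean(0); A=np.c_[X[:,:2]-c[:2],np.ones(len(X))]
        for _ in range(3):
            k=np.linalg.lstsq(A,X[:,2],rcond=None)[0]; r=X[:,2]-A@k; q=abs(r)<3*r.std(); X,A=X[q],A[q]
        print(nm,len(X),c.round(3),'outward slope %.4f'%(k[:2]@[.19,.982]),'z',k[2].round(4))
E
python3 - <<'E'
from h import *
for n in('w1','w3','w4'):
    z=np.load(f'pics/{n}.npz'); print(n); tilt(z['p'],z['d'],z)
z=np.load('pics/top0.npz');print('top0');tilt(z['p'],z['d'],z)
p,d,m=snap('top','t4');print('top4');tilt(p,d,m)
E
```

```text
w1
bench 130037 [0.556 0.024 0.001] outward slope -0.0002 z 0.0007
plate 18464 [ 0.511 -0.071  0.034] outward slope -0.0534 z 0.0342
w3
bench 101677 [0.532 0.013 0.001] outward slope -0.0003 z 0.0007
plate 34369 [ 0.519 -0.045  0.035] outward slope -0.0307 z 0.0354
w4
bench 87932 [0.527 0.    0.001] outward slope -0.0001 z 0.0007
plate 54459 [ 0.518 -0.057  0.038] outward slope -0.0094 z 0.0378
top0
bench 201233 [0.543 0.135 0.001] outward slope -0.0004 z 0.0012
plate 5360 [ 0.5   -0.109  0.037] outward slope -0.0539 z 0.0368
top4
bench 158092 [0.572 0.114 0.001] outward slope -0.0004 z 0.0012
plate 5427 [ 0.499 -0.108  0.039] outward slope -0.0105 z 0.0387
```

The plate tilt reads very cleanly: 0.0095 rad left, which is about 8.5 mm of push.

```bash
python3 -m crank '[[[-0.0004,-0.002,0],[0,0,0],-1],[[-0.0004,-0.002,0],[0,0,0],-1],[[-0.0004,-0.002,0],[0,0,0],-1],[[0,0,0],[0,0,0],-1]]'; python3 -m crank '[[[-0.0002,-0.001,0],[0,0,0],-1],[[-0.0002,-0.001,0],[0,0,0],-1],[[0,0,0],[0,0,0],-1]]'
python3 - <<'E'
from h import *
p,d,m=snap('wrist','w5'); tilt(p,d,m); print(ctrl.get_obs()['force'])
E
```

```text
clock: 8.0
tool_pos: [0.5365, 0.0394, 0.0087]
orientation: [-180.0, 0.0, -100.7]
force: [1.9, 4.3, 1.1]
opening: 0.0003
gripper_force: 2.3
clock: 8.3
tool_pos: [0.5362, 0.0376, 0.0087]
orientation: [-180.0, 0.0, -100.7]
force: [1.6, 5.7, 1.1]
opening: 0.0004
gripper_force: 2.9
bench 81475 [ 0.525 -0.006  0.001] outward slope -0.0002 z 0.0007
plate 61614 [ 0.517 -0.061  0.039] outward slope -0.0003 z 0.0387
[2.48638001 5.74487783 2.03251139]
```

The stand is level (0.0003 rad), so I'll back off straight away from the wedge, then go up and check.

```bash
python3 -m crank '[[[0.001,0.005,0],[0,0,0],-1],[[0.002,0.01,0],[0,0,0],-1],[[0.004,0.02,0],[0,0,0],-1],[[0.002,0.01,0.02],[0,0,0],-1],[[0,0.01,0.05],[0,0,0],-1],[[0,0.01,0.05],[0,0,0],-1],[[0,0,0.02],[0,0,0],-1],[[0,0,0],[0,0,0],-1],[[0,0,0],[0,0,0],-1],[[0,0,0],[0,0,0],-1]]'
python3 - <<'E'
from h import *
p,d,m=snap('wrist','w6'); tilt(p,d,m); poses(p,d,m); print(ctrl.get_obs()['force'])
p,d,m=snap('top','t6'); tilt(p,d,m)
E
```

```text
clock: 9.35
tool_pos: [0.5437, 0.1013, 0.1452]
orientation: [179.9, -0.1, -100.7]
force: [-0.2, 0.1, -0.2]
opening: 0.0008
gripper_force: 0.0
bench 136876 [0.529 0.054 0.001] outward slope -0.0001 z 0.0007
plate 11568 [ 0.518 -0.051  0.039] outward slope -0.0006 z 0.0387
orange [290.  81.] 140 mean [ 0.5488 -0.0139  0.0138] rect [549.3 -17.5] [ 9.4 34.8] 3.5 z [0.0095 0.0171] box [[544.0, -0.0], [546.0, -35.0], [555.0, -35.0], [553.0, 0.0]]
orange [333.  78.] 413 mean [ 0.5081 -0.0084  0.0136] rect [510.5 -10.5] [32.8 17.5] 77.5 z [0.0097 0.0168] box [[498.0, -25.0], [516.0, -28.0], [523.0, 4.0], [506.0, 7.0]]
orange [313. 111.] 973 mean [0.5323 0.0178 0.0182] rect [532.2  17.4] [17.9 49.1] 79.3 z [0.0161 0.0205] box [[506.0, 13.0], [555.0, 4.0], [558.0, 22.0], [510.0, 31.0]]
orange [414. 163.] 2293 mean [0.4365 0.0899 0.0087] rect [434.6  91.5] [74.3 39. ] 16.8 z [0.0026 0.0145] box [[393.0, 99.0], [405.0, 62.0], [476.0, 84.0], [465.0, 121.0]]
orange [210. 182.] 2181 mean [0.6566 0.0693 0.0087] rect [656.4  70.7] [36.7 69.3] 57.2 z [0.0025 0.0146] box [[617.0, 74.0], [676.0, 37.0], [695.0, 67.0], [637.0, 105.0]]
yellow [309.  62.] 1500 mean [ 0.5275 -0.0223  0.0407] rect [528.5 -18.2] [47.2 33. ] 77.8 z [0.0391 0.0421] box [[507.0, -38.0], [540.0, -45.0], [550.0, 1.0], [517.0, 8.0]]
red [549. 186.] 2205 mean [0.2966 0.1387 0.0222] rect [295.3 147.5] [108.9  32.5] 79.3 z [0.0131 0.0271] box [[269.0, 97.0], [301.0, 91.0], [321.0, 198.0], [289.0, 204.0]]
[ 0.05453108  0.44935917 -0.23465466]
bench 131317 [0.559 0.009 0.001] outward slope -0.0004 z 0.0012
plate 5371 [ 0.5   -0.107  0.039] outward slope -0.0015 z 0.0391
```

View pics/w6.png

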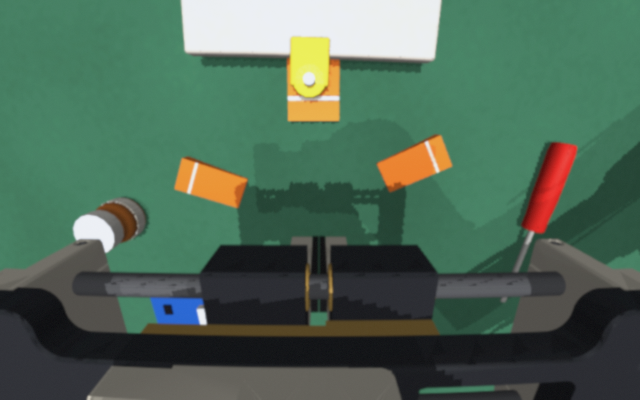

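The wedge sits under the lug: stripe at row 98 just past the lug rim, stud at (309,79), wedge centred at column 314. The stand is level to about 0.001 rad, the arm is clear, and nothing else has moved.

```bash
python3 -c "
from plant import close_job
print(close_job())"
```

```text
the job is handed in; nothing more can be done
None
```

The wedge is under the short foot and the stand measures level (about 0.001 rad) with the arm clear; I handed the job in but got no verdict back.

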